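# Back the bench vise off one turn

### The arm

A 6-joint arm with a two-finger parallel gripper is mounted at the origin on the work surface. World frame = base frame: x ahead of the robot, y to its left, z up, the work surface at z = 0. Lengths are in m, angles in rad, forces in N, time in s.
With the tool pointing down it reaches from about 0.325 to 0.9 m from the base axis. Payload 6.1 kg.
Tool frame: the origin (TCP) lies where the fingers leave the gripper's body, on its centre line; the fingertips stand ctrl.tips_ahead ahead of it and the grasp point (between the pads) lies 51 mm ahead of it (ctrl.tips_ahead is the distance from the TCP to the fingertips, in m); z points along the fingers, y is the direction in which the jaws open and shut (so a half turn about z gives the same grasp; the last joint's range is limited). The gripper opens to 87 mm and grips with 3 to 60 N. Pads are 19 mm wide; open, the fingers measure 117 mm over their backs; the gripper's body (75 mm by 190 mm) begins 51 mm behind the grasp point.
Start: joints at [0.983, 0.22, 1.526, -0, 1.395, -0.126], TCP at [0.278, 0.56, 0.292] pointing down, gripper open.
Joint ranges: [-2.98, 2.98], [-0.91, 2.08], [0.09, 2.57], [-1.24, 4.39], [0.2, 2.65], [-2.68, 2.68]. Speed limits (rad/s): [2.57, 2.57, 3.01, 3.14, 3.14, 3.14].

### API

Orientations are given as [roll, pitch, yaw] about the fixed x, y, z axes, in that order (R = Rz(yaw) Ry(pitch) Rx(roll)).
In Python, from bench import ctrl gives the robot as it stands.
- The arm moves only by the tool move_arm, never from a script. Its argument "increments" is a list of rows, each an object of numbers: "claw": the opening in per cent of the stroke, from 0 (shut) to 100 (fully open); "tx", "ty", "tz": the shift along the tool's x, y, z in units of 25 mm (1.0 is 25 mm); "roll": the turn about the tool's z in units of 8 degrees (1.0 is 8 degrees). In form: [{"claw": .., "tx": .., "ty": .., "tz": .., "roll": ..}, ...]. A call has 1 to 20 rows; each row is the pose to reach, as a shift and turn from the pose commanded when the call began, along the tool's axes at that moment; what a row does not reach only later rows make up. A row lasts 1/8 s, in which the tool goes at most 62.5 mm and 10.7 degrees, less where a joint would pass 70% of its speed; a pose out of reach is approached as far as the arm can. A call with a gripper value outside its range is refused whole. The fingers move at their own pace and stop on an object; "grip_force" is the grip in N (left out, the last holds). Time passes only in rows, so rows that repeat a pose let the fingers close. It gives the time, the measured TCP pose, the force and the opening at its end, in the units of the state.
- ctrl.sense(): the state, without advancing time (a new reading comes with each control period).
- ctrl.read_camera(name): name is "side" or "top"; returns a dict with "img" (400x640x3 uint8, red, green, blue), "z_map" (400x640 float32, m along the optical axis (not along the pixel's ray), 0 where there is no reading), "K" (3x3 intrinsics, pixels), "D" ([k1, k2, p1, p2, k3] as OpenCV has them; the pictures are not rectified), "extrinsics" (4x4, takes a point from world to camera coordinates). Camera axes: x right, y down, z forward; pixel columns grow to the right and rows downward; lengths in m; the calibration is good to about 2 mm. A picture is of the moment at which its call begins.
- ctrl.job_done(): hands the job in, once; it reports no verdict.
The state is a dict: "clock": time; "joint_pos": joint angles; "qd": joint speeds; "effort": joint torques, N m; "tcp_pos": TCP position; "ee_rot": TCP orientation; "wrist_force": force on the tool from outside, world axes, zero at the start; "moment": the same for the moment, N m; "width": opening from 0.0 (shut) to 1.0 (fully open).
Only numpy, scipy, OpenCV 4.12 (cv2) and the standard library are available. Lean on these libraries where they do the work, as an engineer would, in place of code of your own. Each camera call takes 0.05 s, during which the arm holds its last target.

### The job

Loosen the bench vise by exactly one turn, so that the brass terminal clamp is freed but still stands between the jaws: with a fingertip or the outside of the closed fingers, push the upright handle of the hand wheel once round anticlockwise (seen from above), until the handle is back where it started. Only push the handle, gently and without gripping it; leave the clamp and the things around the vise where they are, and finish with the robot clear of everything.

Things in the scene. Friction and masses are not known exactly. Their poses are not given: they have to be found in the camera images.
- vise: Small dark cast-iron screw-down bench vise bolted to the bench, at any yaw. Origin: centre of its underside, on the upright screw axis; z up; y runs through its two guide columns (at y = +-48 mm). Round base 150 mm across with bolting ears to y = +-92 mm; crosshead 46 x 134 mm at height 150 to 172 mm, nothing wider than the hand wheel above that. The hand wheel sits on top of the upright screw.
- wheel (a joint): Turn of the hand wheel about the upright screw axis, rad; grows anticlockwise seen from above, which opens the vise. It starts between -0.6 and 0 with the clamp gripped; one full turn adds 6.283 and raises jaw, screw, wheel and handle together by 4 mm. Stiff with friction (about 0.25 N m, so 4 to 6 N at the handle), does not coast, stays where it is left. End stops at -1 and 19.
- hub (a point): Top of the nut at the centre of the hand wheel, on the screw axis, 227 mm above the bench when the wheel reads 0. The wheel is a steel ring 138 mm over all (14 mm thick round rim, its top 9 mm below this point, the hub 5 mm below it) with three spokes.
- handle: Upright black handle on the wheel's rim where one spoke ends, 62 mm from the screw axis: a slightly barrel-shaped grip 23 mm in diameter and 52 mm tall that spins freely on its own pin. Origin: centre of its underside, 220 mm above the bench when the wheel reads 0, 2 mm above the top of the rim; its z points up; its top is free.
- clamp: Brass battery terminal clamp, a loose block 20 x 36 mm and 30 mm tall with a level post hole and a short cable barrel, standing on the vise's lower jaw (62 mm above the bench) under the sliding jaw. Origin: centre of its underside.
- fuse_jar: Blue glass fuse jar with metal lid, 64 mm diameter, 92 mm tall, standing loose near the vise. Origin: centre of its underside.
- anode: Zinc anode block 85 x 42 x 24 mm with two bolt holes, lying loose near the vise. Origin: centre of its underside, x along its length.
- socket: Chrome socket wrench head, 31 mm diameter, 40 mm tall, standing loose near the vise. Origin: centre of its underside.
- standoff: White ribbed ceramic standoff insulator, 42 mm diameter, 61 mm tall, standing loose near the vise. Origin: centre of its underside.

How it is judged:
By the outcome, as a careful person would: the job done as asked, in the order asked, and still so for the second after the job is handed in, with the robot touching nothing.
It also fails if it takes over 64 s, if anything falls off the work surface, if the arm or the gripper's body presses on something with over 40 N, if the wrist force passes 120 N, or if a joint passes its speed limit or range.

## Working session

There is one attempt and no reset: what is moved stays moved. The work goes in short steps, Python scripts to look and compute and a tool call to move; the robot and the scene stay as the last step left them, time stands still between calls to the robot, and variables do not carry over. Pictures are saved under pics/ and viewed, and the job is handed in when it is done.

Besides the shell and the picture viewer there is one more tool, called in YAML: its name, and indented under it one key for each argument. move_arm: Moves the arm, as the interface text tells. Its arguments: {"type":"object","properties":{"increments":{"type":"array","items":{"type":"object","properties":{"claw":{"type":"number"},"tx":{"type":"number"},"ty":{"type":"number"},"tz":{"type":"number"},"roll":{"type":"number"}}}},"grip_force":{"type":"number"}},"required":["increments"]}

```bash
mkdir -p pics; cat > h.py <<'E'
import numpy as np, cv2
from bench import ctrl
def pts(c):
    z=c["z_map"];h,w=z.shape
    u,v=np.meshgrid(np.arange(w),np.arange(h))
    p=cv2.undistortPoints(np.stack([u,v],-1).reshape(-1,1,2).astype(float),c["K"],c["D"]).reshape(h,w,2)
    P=np.dstack([p*z[...,None],z])
    E=c["extrinsics"]
    W=(P-E[:3,3])@E[:3,:3]
    W[z==0]=np.nan
    return W
E
python3 - <<'E'
from h import *
for n in("side","top"):
    c=ctrl.read_camera(n);cv2.imwrite(f"pics/{n}0.png",c["img"][...,::-1]);np.savez(f"{n}0.npz",W=pts(c),img=c["img"])
    E=c["extrinsics"];print(n,-E[:3,:3].T@E[:3,3],E[2,:3])
print(ctrl.sense(),ctrl.tips_ahead)
E
```

```text
side [0.11552491 0.54460048 0.53289153] [ 0.59430259 -0.624882   -0.50628739]
top [0.52552238 0.02862034 0.82019257] [ 0.05811812  0.01534467 -0.99819178]
{'clock': 0.1, 'joint_pos': array([ 9.82913940e-01,  2.21165852e-01,  1.52745052e+00, -2.71101906e-05,
        1.39472082e+00, -1.26103971e-01]), 'qd': array([-1.45921752e-03, -1.85383457e-03, -3.00686452e-03,  9.15124030e-04,
       -8.49697748e-04, -8.89352253e-05]), 'effort': array([-7.04620925e-05, -4.95942485e+01, -3.88522017e+01,  7.01516820e-02,
        5.14102844e-02, -3.74813976e-05]), 'tcp_pos': array([0.27823763, 0.55917576, 0.29125948]), 'ee_rot': array([-3.13985862e+00, -1.92939076e-04,  2.67981884e+00]), 'wrist_force': array([ 0.09766802, -0.35895191, -0.13070826]), 'moment': array([-0.02139627, -0.01073036, -0.01290215]), 'width': 1.0013195019929029} 0.0697
```

View pics/side0.png

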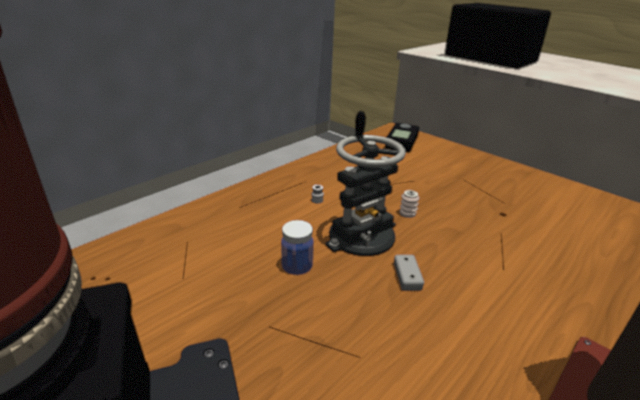

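View pics/top0.png

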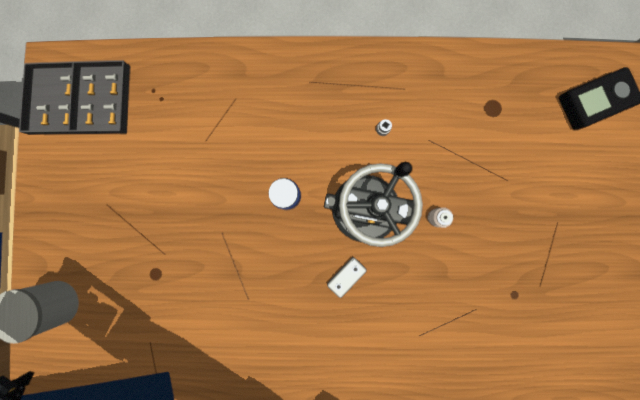

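The side view shows the wheel at about (370,150) with its handle at (360,125). In the top view the hub is near (381,205), the handle near (404,169), the jar at (284,193), the anode at (347,278), the socket at (385,126) and the standoff at (440,217). Next I'll measure these from the depth.

```bash
python3 - <<'E'
from h import *
for n in("top","side"):
    d=np.load(n+"0.npz");W=d["W"];img=d["img"].astype(int)
    z=W[...,2]; near=(abs(W[...,0]-.55)<.2)&(abs(W[...,1])<.25)
    m=near&(z>.195)&(z<.232)&(img.min(-1)>110)
    P=W[m]
    # circle fit of rim
    from scipy.optimize import least_squares
    f=lambda p:np.hypot(P[:,0]-p[0],P[:,1]-p[1])-p[2]
    r=least_squares(f,[np.median(P[:,0]),np.median(P[:,1]),.062],loss='soft_l1',f_scale=.003).x
    print(n,"rim",r,np.percentile(P[:,2],[5,50,95]),len(P))
    m=near&(z>.236)&(z<.30)&(img.max(-1)<90);Q=W[m]
    print(" handle mean",Q.mean(0),"range",Q.min(0),Q.max(0),len(Q))
    t=near&(z>.262)&(z<.30)&(img.max(-1)<90);T=W[t];print(" top",T.mean(0),T.min(0),T.max(0))
    c=Q[:,:2].mean(0)-r[:2];print(" off",c,np.hypot(*c),np.degrees(np.arctan2(c[1],c[0])))
    lab,L,S,C=cv2.connectedComponentsWithStats((near&(z>.012)&(z<.11)).astype(np.uint8))
    for k in range(1,lab):
        if S[k,4]>40:
            q=W[L==k];print("  obj",S[k].tolist(),np.nanmedian(q,0).round(3),q.min(0).round(3),q.max(0).round(3))
E
```

```text
top rim [ 0.5489096  -0.06876818  0.06096646] [0.21429881 0.21729586 0.22326199] 1827
 handle mean [ 0.60157523 -0.09599108  0.26370764] range [ 0.59248344 -0.10632568  0.23692385] [ 0.61265928 -0.0884937   0.27305728] 184
 top [ 0.60241626 -0.09792617  0.26857633] [ 0.59369182 -0.10632568  0.26211449] [ 0.61243339 -0.08965248  0.27305728]
 off [ 0.05266563 -0.02722289] 0.059285363644952294 -27.33446591604625
  obj [377, 119, 15, 16, 181] [ 0.724 -0.107  0.039] [ 0.712 -0.124  0.012] [ 0.74  -0.093  0.043]
  obj [353, 175, 35, 19, 418] [ 0.6   -0.08   0.018] [ 0.582 -0.116  0.012] [ 0.622 -0.04   0.023]
  obj [269, 179, 32, 31, 788] [0.574 0.102 0.091] [0.545 0.073 0.013] [0.607 0.133 0.095]
  obj [325, 183, 32, 58, 368] [ 0.547 -0.006  0.016] [ 0.48  -0.048  0.012] [0.604 0.02  0.054]
  obj [429, 208, 24, 19, 371] [ 0.53  -0.22   0.055] [ 0.511 -0.245  0.018] [ 0.55  -0.205  0.064]
  obj [349, 214, 43, 25, 594] [ 0.51  -0.077  0.02 ] [ 0.484 -0.124  0.012] [ 0.535 -0.025  0.108]
  obj [327, 258, 40, 40, 768] [ 0.401 -0.026  0.024] [ 0.358 -0.069  0.012] [0.441 0.015 0.028]
side rim 
[... 182 characters left out ...]
84 -0.08479943  0.2716161 ] 174
 top [ 0.60076181 -0.09367852  0.26682384] [ 0.59469381 -0.10541057  0.26228951] [ 0.6101647 -0.0884935  0.2716161]
 off [ 0.05209592 -0.02755623] 0.05893497480933907 -27.876682073449633
  obj [312, 185, 12, 15, 152] [ 0.721 -0.099  0.029] [ 0.712 -0.118  0.012] [ 0.74  -0.09   0.042]
  obj [401, 190, 18, 24, 327] [ 0.524 -0.214  0.039] [ 0.508 -0.239  0.012] [ 0.551 -0.203  0.062]
  obj [329, 192, 66, 60, 2711] [ 0.528 -0.04   0.047] [ 0.476 -0.151  0.012] [0.615 0.024 0.11 ]
  obj [281, 221, 33, 50, 1459] [0.561 0.122 0.065] [0.544 0.079 0.012] [0.605 0.141 0.094]
  obj [394, 255, 30, 32, 690] [ 0.396 -0.016  0.023] [ 0.358 -0.066  0.012] [0.442 0.019 0.026]
```

```bash
python3 - <<'E'
from h import *
from scipy.spatial.transform import Rotation as R
s=ctrl.sense();Rm=R.from_euler('xyz',s['ee_rot']).as_matrix()
goal=np.array([.5875,-.126,.375])
print((Rm.T@(goal-s['tcp_pos'])/.025).round(2), np.degrees(np.pi-s['ee_rot'][2])/8)
# handle centroid in top image -> ray onto mid-grip-top plane
d=np.load("top0.npz");W=d["W"];m=(W[...,2]>.24)&(W[...,2]<.3)&(abs(W[...,0]-.6)<.03)&(abs(W[...,1]+.096)<.03)
print(m.sum(),W[m].mean(0),np.argwhere(m).mean(0)[::-1])
E
```

```text
[-23.29 -19.03  -3.32] 3.3072113099645413
198 [ 0.6014402 -0.0969385  0.2639153] [404.06060606 168.98989899]
```

move_arm:
  increments:
    - {"claw": 0, "tx": 0, "ty": 0, "tz": -1.6, "roll": -0.3}
    - {"claw": 0, "tx": 0, "ty": 0, "tz": -3.3, "roll": -0.6}
    - {"claw": 0, "tx": -1.5, "ty": -1.2, "tz": -3.3, "roll": -0.9}
    - {"claw": 0, "tx": -3, "ty": -2.5, "tz": -3.3, "roll": -1.2}
    - {"claw": 0, "tx": -4.5, "ty": -3.7, "tz": -3.3, "roll": -1.5}
    - {"claw": 0, "tx": -6, "ty": -4.9, "tz": -3.3, "roll": -1.8}
    - {"claw": 0, "tx": -7.5, "ty": -6.1, "tz": -3.3, "roll": -2.1}
    - {"claw": 0, "tx": -9, "ty": -7.4, "tz": -3.3, "roll": -2.4}
    - {"claw": 0, "tx": -10.5, "ty": -8.6, "tz": -3.3, "roll": -2.7}
    - {"claw": 0, "tx": -12, "ty": -9.8, "tz": -3.3, "roll": -3}
    - {"claw": 0, "tx": -13.5, "ty": -11, "tz": -3.3, "roll": -3.3}
    - {"claw": 0, "tx": -15, "ty": -12.3, "tz": -3.3, "roll": -3.3}
    - {"claw": 0, "tx": -16.5, "ty": -13.5, "tz": -3.3, "roll": -3.3}
    - {"claw": 0, "tx": -18, "ty": -14.7, "tz": -3.3, "roll": -3.3}
    - {"claw": 0, "tx": -19.5, "ty": -15.9, "tz": -3.3, "roll": -3.3}
    - {"claw": 0, "tx": -21, "ty": -17.2, "tz": -3.3, "roll": -3.3}
    - {"claw": 0, "tx": -22.3, "ty": -18.2, "tz": -3.3, "roll": -3.3}
    - {"claw": 0, "tx": -23.3, "ty": -19, "tz": -3.3, "roll": -3.3}
    - {"claw": 0, "tx": -23.3, "ty": -19, "tz": -3.3, "roll": -3.3}
    - {"claw": 0, "tx": -23.3, "ty": -19, "tz": -3.3, "roll": -3.3}

```text
clock: 2.6
tcp_pos: [0.588, -0.1247, 0.3742]
ee_rot: [3.141, -0.001, 3.141]
wrist_force: [-1.0, -0.1, 0.2]
width: 0.005
```

```bash
python3 - <<'E'
from h import *
c=ctrl.read_camera("side");i=c["img"][80:280,250:500,::-1];cv2.imwrite("pics/s1.png",cv2.resize(i,None,fx=3,fy=3))
c=ctrl.read_camera("top");i=c["img"][120:270,300:480,::-1];cv2.imwrite("pics/t1.png",cv2.resize(i,None,fx=3,fy=3))
print(ctrl.sense()['joint_pos'])
E
```

```text
[-3.39446934e-01  1.22846109e-01  1.48363922e+00  3.04518242e-04
  1.53543532e+00 -1.91027657e+00]
```

View pics/s1.png

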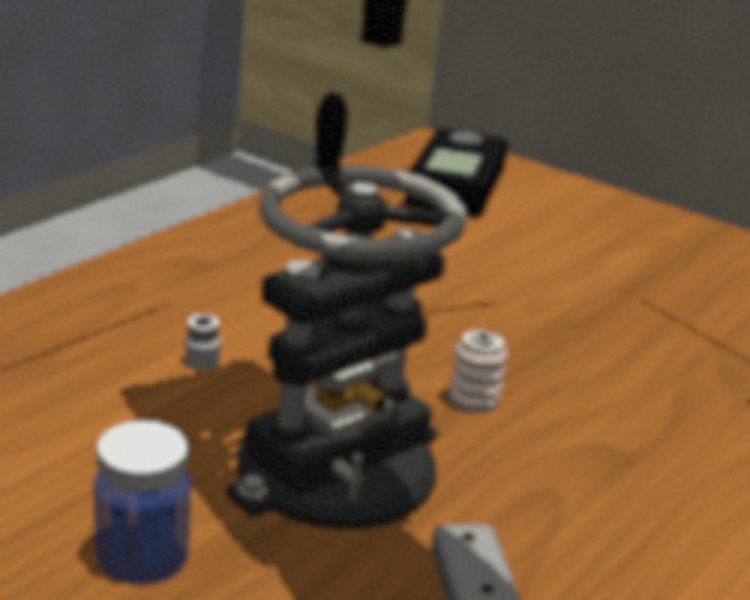

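View pics/t1.png

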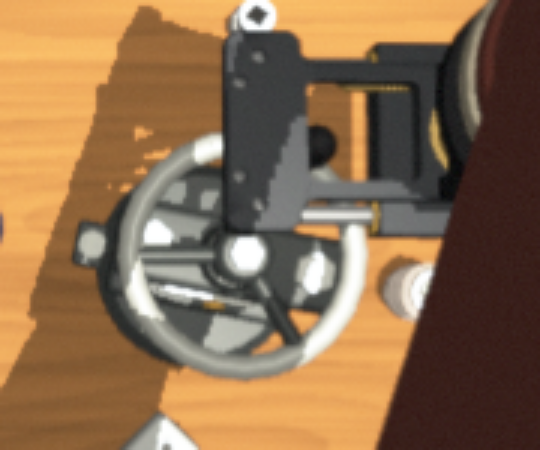

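The side view shows the shut fingertips above the wheel, at about (385,20) in the crop. The handle at (330,130) and all the other parts are undisturbed. Next I'll descend behind the handle and compute the circular path.

```bash
cat > path.py <<'E'
import numpy as np,sys
C=np.array([.5485,-.067])
def d_ray(t,hx=.0095,hy=.015,r=.0115):
    lo,hi=0,.06
    for _ in range(40):
        m=(lo+hi)/2;q=np.maximum(abs(m*t)-[hx,hy],0)
        if np.hypot(*q)<r: lo=m
        else: hi=m
    return lo
def finger(deg):
    a=np.radians(deg);h=C+.062*np.array([np.cos(a),np.sin(a)]);t=np.array([-np.sin(a),np.cos(a)])
    return h-d_ray(t)*t
def rows(cmd,a0,a1,n):
    for a in np.linspace(a0,a1,n):
        e=(finger(a)-cmd)/.025
        print('{"tx": %.2f, "ty": %.2f},'%(-e[0],e[1]),end=' ')
    print();print("end cmd",a1)
E
python3 -c "
from path import *
print(finger(-28),finger(-34))
rows(np.array([.588,-.1247]),-34,80,20)"
```

```text
[ 0.58956932 -0.12182323] [ 0.58355149 -0.12590811]
{"tx": 0.18, "ty": -0.05}, {"tx": -0.06, "ty": 0.12}, {"tx": -0.29, "ty": 0.32}, {"tx": -0.50, "ty": 0.56}, {"tx": -0.68, "ty": 0.82}, {"tx": -0.82, "ty": 1.08}, {"tx": -0.94, "ty": 1.33}, {"tx": -1.02, "ty": 1.59}, {"tx": -1.09, "ty": 1.85}, {"tx": -1.14, "ty": 2.10}, {"tx": -1.16, "ty": 2.35}, {"tx": -1.14, "ty": 2.63}, {"tx": -1.09, "ty": 2.92}, {"tx": -0.99, "ty": 3.22}, {"tx": -0.84, "ty": 3.51}, {"tx": -0.65, "ty": 3.80}, {"tx": -0.42, "ty": 4.05}, {"tx": -0.19, "ty": 4.27}, {"tx": 0.06, "ty": 4.45}, {"tx": 0.31, "ty": 4.60}, 
end cmd 80
```

move_arm:
  increments:
    - {"claw": 0, "tz": 0.6}
    - {"claw": 0, "tz": 1.2}
    - {"claw": 0, "tz": 1.8}
    - {"claw": 0, "tz": 2.3}
    - {"claw": 0, "tz": 2.65}
    - {"claw": 0, "tz": 2.65}
    - {"claw": 0, "tz": 2.65}

```text
invalid input at $.increments[0]: expected keys claw, tx, ty, tz, roll
```

move_arm:
  increments:
    - {"claw": 0, "tx": 0.2, "ty": -0.3, "tz": 0, "roll": 0}
    - {"claw": 0, "tx": 0.2, "ty": -0.3, "tz": 0, "roll": 0}
    - {"claw": 0, "tx": 0.2, "ty": -0.3, "tz": 0.6, "roll": 0}
    - {"claw": 0, "tx": 0.2, "ty": -0.3, "tz": 1.2, "roll": 0}
    - {"claw": 0, "tx": 0.2, "ty": -0.3, "tz": 1.8, "roll": 0}
    - {"claw": 0, "tx": 0.2, "ty": -0.3, "tz": 2.3, "roll": 0}
    - {"claw": 0, "tx": 0.2, "ty": -0.3, "tz": 2.65, "roll": 0}
    - {"claw": 0, "tx": 0.2, "ty": -0.3, "tz": 2.65, "roll": 0}
    - {"claw": 0, "tx": 0.2, "ty": -0.3, "tz": 2.65, "roll": 0}

```text
clock: 3.82
tcp_pos: [0.5836, -0.1328, 0.3091]
ee_rot: [-3.141, 0.001, 3.141]
wrist_force: [0.4, 0.1, -0.1]
width: 0.004
```

```bash
python3 - <<'E'
from h import *
c=ctrl.read_camera("side");i=c["img"][80:280,250:500,::-1];cv2.imwrite("pics/s2.png",cv2.resize(i,None,fx=3,fy=3))
s=ctrl.sense();print(s['tcp_pos'],s['wrist_force'])
from path import *
rows(s['tcp_pos'][:2],-34,61,20)
E
```

```text
[ 0.58364413 -0.13288863  0.30926423] [-0.31512911 -0.09102065 -0.31451104]
{"tx": 0.00, "ty": 0.28}, {"tx": -0.20, "ty": 0.41}, {"tx": -0.39, "ty": 0.58}, {"tx": -0.57, "ty": 0.77}, {"tx": -0.74, "ty": 0.98}, {"tx": -0.88, "ty": 1.19}, {"tx": -0.99, "ty": 1.40}, {"tx": -1.09, "ty": 1.62}, {"tx": -1.17, "ty": 1.83}, {"tx": -1.23, "ty": 2.05}, {"tx": -1.28, "ty": 2.26}, {"tx": -1.32, "ty": 2.47}, {"tx": -1.33, "ty": 2.68}, {"tx": -1.32, "ty": 2.91}, {"tx": -1.29, "ty": 3.15}, {"tx": -1.22, "ty": 3.39}, {"tx": -1.12, "ty": 3.64}, {"tx": -0.99, "ty": 3.89}, {"tx": -0.82, "ty": 4.12}, {"tx": -0.64, "ty": 4.34}, 
end cmd 61
```

View pics/s2.png

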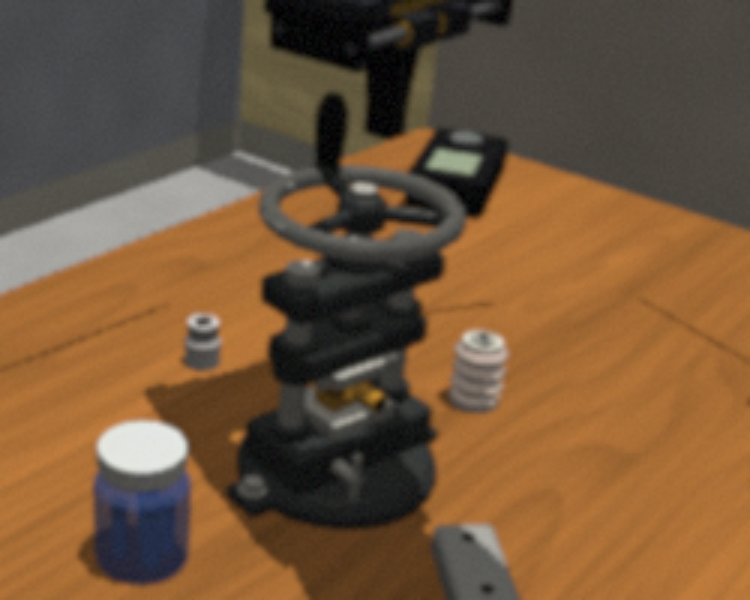

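The fingertip at (385,130) now stands beside the handle (330,130) with a visible gap, and its bottom is above the rim. I'll push the first quarter.

move_arm:
  increments:
    - {"claw": 0, "tx": 0, "ty": 0.28, "tz": 0, "roll": 0}
    - {"claw": 0, "tx": -0.2, "ty": 0.41, "tz": 0, "roll": 0}
    - {"claw": 0, "tx": -0.39, "ty": 0.58, "tz": 0, "roll": 0}
    - {"claw": 0, "tx": -0.57, "ty": 0.77, "tz": 0, "roll": 0}
    - {"claw": 0, "tx": -0.74, "ty": 0.98, "tz": 0, "roll": 0}
    - {"claw": 0, "tx": -0.88, "ty": 1.19, "tz": 0, "roll": 0}
    - {"claw": 0, "tx": -0.99, "ty": 1.4, "tz": 0, "roll": 0}
    - {"claw": 0, "tx": -1.09, "ty": 1.62, "tz": 0, "roll": 0}
    - {"claw": 0, "tx": -1.17, "ty": 1.83, "tz": 0, "roll": 0}
    - {"claw": 0, "tx": -1.23, "ty": 2.05, "tz": 0, "roll": 0}

```text
clock: 5.12
tcp_pos: [0.6142, -0.0812, 0.3086]
ee_rot: [-3.141, 0.0, 3.141]
wrist_force: [0.9, -5.4, 3.5]
width: 0.002
```

```bash
python3 - <<'E'
from h import *
c=ctrl.read_camera("side");i=c["img"][80:280,250:500,::-1];cv2.imwrite("pics/s3.png",cv2.resize(i,None,fx=3,fy=3))
s=ctrl.sense();print(s['tcp_pos'],s['wrist_force'])
from path import *
print(finger(11))
cmd=np.array([.58364+1.23*.025,-.13289+2.05*.025]);print(cmd)
rows(cmd,16,111,20)
E
```

```text
[ 0.61432333 -0.08042043  0.30852334] [-0.5092901  -2.83566689  2.37581866]
[ 0.61451196 -0.08166984]
[ 0.61439 -0.08164]
{"tx": -0.05, "ty": 0.21}, {"tx": -0.09, "ty": 0.42}, {"tx": -0.10, "ty": 0.63}, {"tx": -0.09, "ty": 0.86}, {"tx": -0.06, "ty": 1.10}, {"tx": 0.01, "ty": 1.35}, {"tx": 0.11, "ty": 1.59}, {"tx": 0.24, "ty": 1.84}, {"tx": 0.41, "ty": 2.08}, {"tx": 0.59, "ty": 2.29}, {"tx": 0.79, "ty": 2.48}, {"tx": 0.99, "ty": 2.64}, {"tx": 1.20, "ty": 2.78}, {"tx": 1.41, "ty": 2.90}, {"tx": 1.62, "ty": 3.00}, {"tx": 1.84, "ty": 3.08}, {"tx": 2.05, "ty": 3.14}, {"tx": 2.27, "ty": 3.18}, {"tx": 2.48, "ty": 3.21}, {"tx": 2.68, "ty": 3.22}, 
end cmd 111
```

View pics/s3.png

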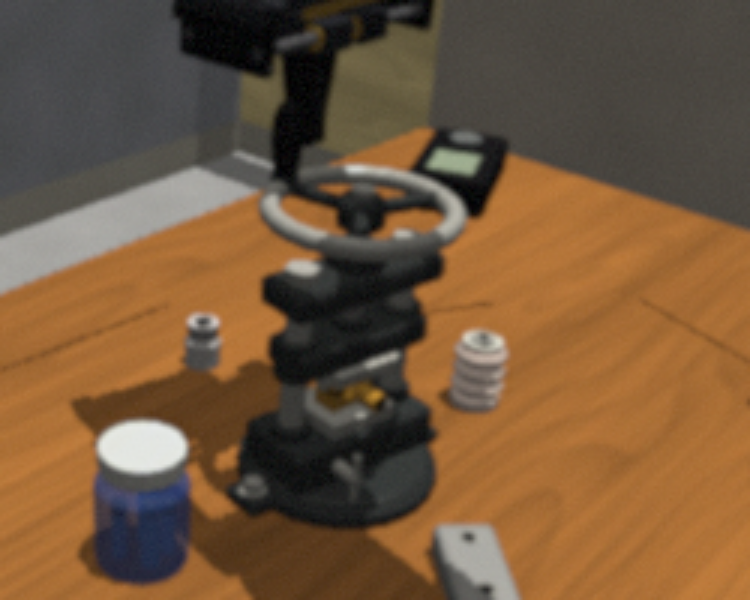

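The handle has turned to about (288,140) in the crop and the wheel is following. The force is about 6 N, so I'll continue.

move_arm:
  increments:
    - {"claw": 0, "tx": -0.05, "ty": 0.21, "tz": 0, "roll": 0}
    - {"claw": 0, "tx": -0.09, "ty": 0.42, "tz": 0, "roll": 0}
    - {"claw": 0, "tx": -0.1, "ty": 0.63, "tz": 0, "roll": 0}
    - {"claw": 0, "tx": -0.09, "ty": 0.86, "tz": 0, "roll": 0}
    - {"claw": 0, "tx": -0.06, "ty": 1.1, "tz": 0, "roll": 0}
    - {"claw": 0, "tx": 0.01, "ty": 1.35, "tz": 0, "roll": 0}
    - {"claw": 0, "tx": 0.11, "ty": 1.59, "tz": 0, "roll": 0}
    - {"claw": 0, "tx": 0.24, "ty": 1.84, "tz": 0, "roll": 0}
    - {"claw": 0, "tx": 0.41, "ty": 2.08, "tz": 0, "roll": 0}
    - {"claw": 0, "tx": 0.59, "ty": 2.29, "tz": 0, "roll": 0}
    - {"claw": 0, "tx": 0.79, "ty": 2.48, "tz": 0, "roll": 0}
    - {"claw": 0, "tx": 0.99, "ty": 2.64, "tz": 0, "roll": 0}
    - {"claw": 0, "tx": 1.2, "ty": 2.78, "tz": 0, "roll": 0}
    - {"claw": 0, "tx": 1.41, "ty": 2.9, "tz": 0, "roll": 0}
    - {"claw": 0, "tx": 1.62, "ty": 3, "tz": 0, "roll": 0}
    - {"claw": 0, "tx": 1.84, "ty": 3.08, "tz": 0, "roll": 0}
    - {"claw": 0, "tx": 2.05, "ty": 3.14, "tz": 0, "roll": 0}
    - {"claw": 0, "tx": 2.27, "ty": 3.18, "tz": 0, "roll": 0}
    - {"claw": 0, "tx": 2.48, "ty": 3.21, "tz": 0, "roll": 0}
    - {"claw": 0, "tx": 2.68, "ty": 3.22, "tz": 0, "roll": 0}

```text
clock: 7.68
tcp_pos: [0.5468, -0.0007, 0.3085]
ee_rot: [3.141, -0.0, 3.141]
wrist_force: [4.6, 0.6, 3.9]
width: 0.006
```

```bash
python3 - <<'E'
from h import *
c=ctrl.read_camera("side");i=c["img"][80:280,250:500,::-1];cv2.imwrite("pics/s4.png",cv2.resize(i,None,fx=3,fy=3))
s=ctrl.sense();print(s['tcp_pos'],s['wrist_force'])
from path import *
cmd=np.array([.61439-2.68*.025,-.08164+3.22*.025]);print(cmd)
rows(cmd,116,211,20)
E
```

```text
[ 0.54624546 -0.00060344  0.3083667 ] [2.43088259 1.01605438 3.08419672]
[ 0.54739 -0.00114]
{"tx": 0.20, "ty": 0.00}, {"tx": 0.39, "ty": -0.00}, {"tx": 0.57, "ty": -0.02}, {"tx": 0.76, "ty": -0.05}, {"tx": 0.95, "ty": -0.10}, {"tx": 1.15, "ty": -0.17}, {"tx": 1.36, "ty": -0.28}, {"tx": 1.56, "ty": -0.41}, {"tx": 1.75, "ty": -0.57}, {"tx": 1.94, "ty": -0.77}, {"tx": 2.10, "ty": -0.97}, {"tx": 2.24, "ty": -1.19}, {"tx": 2.36, "ty": -1.40}, {"tx": 2.45, "ty": -1.62}, {"tx": 2.53, "ty": -1.83}, {"tx": 2.60, "ty": -2.05}, {"tx": 2.64, "ty": -2.26}, {"tx": 2.68, "ty": -2.46}, {"tx": 2.69, "ty": -2.68}, {"tx": 2.68, "ty": -2.91}, 
end cmd 211
```

View pics/s4.png

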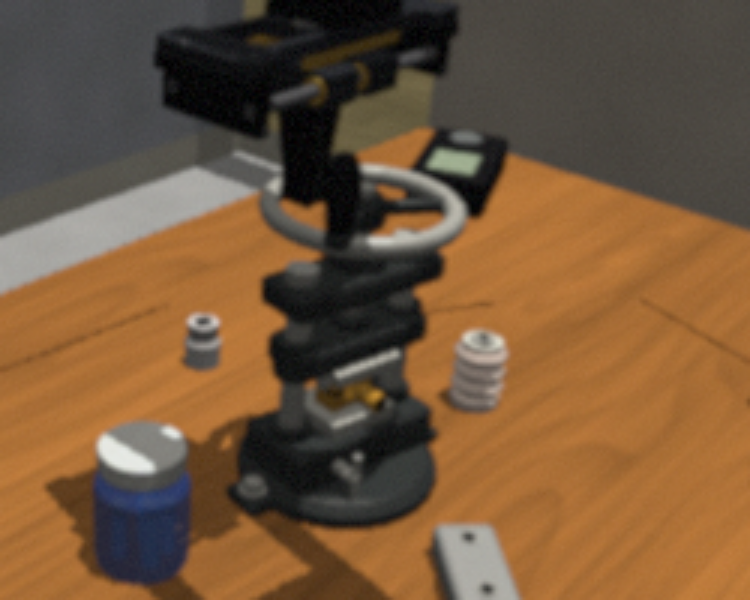

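The handle is at about (343,200), with the fingertip pushing it from behind at (305,170). I'll continue.

move_arm:
  increments:
    - {"claw": 0, "tx": 0.2, "ty": 0, "tz": 0, "roll": 0}
    - {"claw": 0, "tx": 0.39, "ty": 0, "tz": 0, "roll": 0}
    - {"claw": 0, "tx": 0.57, "ty": -0.02, "tz": 0, "roll": 0}
    - {"claw": 0, "tx": 0.76, "ty": -0.05, "tz": 0, "roll": 0}
    - {"claw": 0, "tx": 0.95, "ty": -0.1, "tz": 0, "roll": 0}
    - {"claw": 0, "tx": 1.15, "ty": -0.17, "tz": 0, "roll": 0}
    - {"claw": 0, "tx": 1.36, "ty": -0.28, "tz": 0, "roll": 0}
    - {"claw": 0, "tx": 1.56, "ty": -0.41, "tz": 0, "roll": 0}
    - {"claw": 0, "tx": 1.75, "ty": -0.57, "tz": 0, "roll": 0}
    - {"claw": 0, "tx": 1.94, "ty": -0.77, "tz": 0, "roll": 0}
    - {"claw": 0, "tx": 2.1, "ty": -0.97, "tz": 0, "roll": 0}
    - {"claw": 0, "tx": 2.24, "ty": -1.19, "tz": 0, "roll": 0}
    - {"claw": 0, "tx": 2.36, "ty": -1.4, "tz": 0, "roll": 0}
    - {"claw": 0, "tx": 2.45, "ty": -1.62, "tz": 0, "roll": 0}
    - {"claw": 0, "tx": 2.53, "ty": -1.83, "tz": 0, "roll": 0}
    - {"claw": 0, "tx": 2.6, "ty": -2.05, "tz": 0, "roll": 0}
    - {"claw": 0, "tx": 2.64, "ty": -2.26, "tz": 0, "roll": 0}
    - {"claw": 0, "tx": 2.68, "ty": -2.46, "tz": 0, "roll": 0}
    - {"claw": 0, "tx": 2.69, "ty": -2.68, "tz": 0, "roll": 0}
    - {"claw": 0, "tx": 2.68, "ty": -2.91, "tz": 0, "roll": 0}

```text
clock: 10.22
tcp_pos: [0.48, -0.074, 0.3084]
ee_rot: [3.142, -0.001, 3.141]
wrist_force: [-0.9, 4.6, -0.3]
width: 0.005
```

```bash
python3 - <<'E'
from h import *
c=ctrl.read_camera("side");i=c["img"][80:280,250:500,::-1];cv2.imwrite("pics/s5.png",cv2.resize(i,None,fx=3,fy=3))
s=ctrl.sense();print(s['tcp_pos'],s['wrist_force'])
from path import *
cmd=np.array([.54739-2.68*.025,-.00114-2.91*.025]);print(cmd)
rows(cmd,216,311,20)
E
```

```text
[ 0.48005691 -0.0747144   0.30853694] [-1.74326486  2.026033   -0.63415654]
[ 0.48039 -0.07389]
{"tx": -0.03, "ty": -0.24}, {"tx": -0.10, "ty": -0.48}, {"tx": -0.20, "ty": -0.73}, {"tx": -0.33, "ty": -0.98}, {"tx": -0.50, "ty": -1.21}, {"tx": -0.68, "ty": -1.43}, {"tx": -0.88, "ty": -1.62}, {"tx": -1.08, "ty": -1.78}, {"tx": -1.28, "ty": -1.92}, {"tx": -1.50, "ty": -2.04}, {"tx": -1.71, "ty": -2.14}, {"tx": -1.93, "ty": -2.22}, {"tx": -2.14, "ty": -2.28}, {"tx": -2.36, "ty": -2.32}, {"tx": -2.57, "ty": -2.35}, {"tx": -2.77, "ty": -2.36}, {"tx": -2.97, "ty": -2.36}, {"tx": -3.16, "ty": -2.35}, {"tx": -3.34, "ty": -2.34}, {"tx": -3.53, "ty": -2.31}, 
end cmd 311
```

View pics/s5.png

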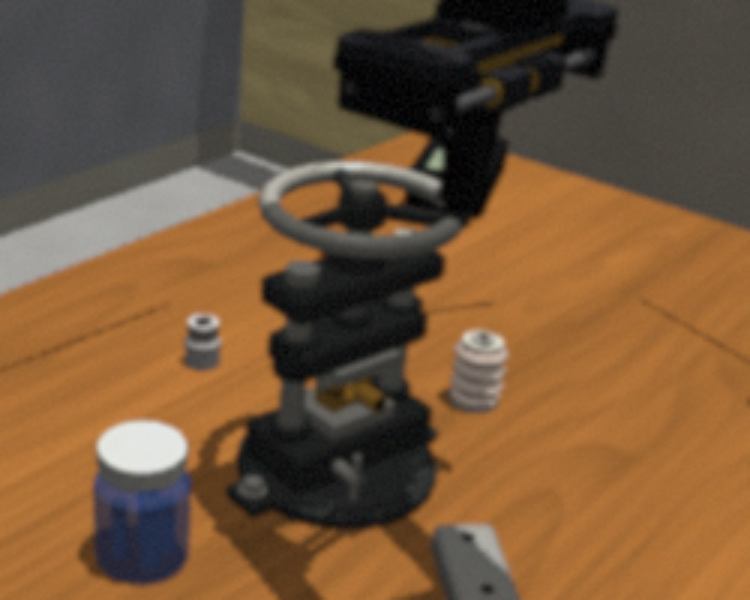

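The fingertip and handle overlap at about (475,170). The spokes have turned on and the clamp still stands at (350,395), so I'll continue.

move_arm:
  increments:
    - {"claw": 0, "tx": -0.03, "ty": -0.24, "tz": 0, "roll": 0}
    - {"claw": 0, "tx": -0.1, "ty": -0.48, "tz": 0, "roll": 0}
    - {"claw": 0, "tx": -0.2, "ty": -0.73, "tz": 0, "roll": 0}
    - {"claw": 0, "tx": -0.33, "ty": -0.98, "tz": 0, "roll": 0}
    - {"claw": 0, "tx": -0.5, "ty": -1.21, "tz": 0, "roll": 0}
    - {"claw": 0, "tx": -0.68, "ty": -1.43, "tz": 0, "roll": 0}
    - {"claw": 0, "tx": -0.88, "ty": -1.62, "tz": 0, "roll": 0}
    - {"claw": 0, "tx": -1.08, "ty": -1.78, "tz": 0, "roll": 0}
    - {"claw": 0, "tx": -1.28, "ty": -1.92, "tz": 0, "roll": 0}
    - {"claw": 0, "tx": -1.5, "ty": -2.04, "tz": 0, "roll": 0}
    - {"claw": 0, "tx": -1.71, "ty": -2.14, "tz": 0, "roll": 0}
    - {"claw": 0, "tx": -1.93, "ty": -2.22, "tz": 0, "roll": 0}
    - {"claw": 0, "tx": -2.14, "ty": -2.28, "tz": 0, "roll": 0}
    - {"claw": 0, "tx": -2.36, "ty": -2.32, "tz": 0, "roll": 0}
    - {"claw": 0, "tx": -2.57, "ty": -2.35, "tz": 0, "roll": 0}
    - {"claw": 0, "tx": -2.77, "ty": -2.36, "tz": 0, "roll": 0}
    - {"claw": 0, "tx": -2.97, "ty": -2.36, "tz": 0, "roll": 0}
    - {"claw": 0, "tx": -3.16, "ty": -2.35, "tz": 0, "roll": 0}
    - {"claw": 0, "tx": -3.34, "ty": -2.34, "tz": 0, "roll": 0}
    - {"claw": 0, "tx": -3.53, "ty": -2.31, "tz": 0, "roll": 0}

```text
clock: 12.78
tcp_pos: [0.5687, -0.1318, 0.3085]
ee_rot: [-3.141, 0.0, 3.14]
wrist_force: [-4.2, -2.5, 2.2]
width: 0.004
```

```bash
python3 - <<'E'
from h import *
c=ctrl.read_camera("side");i=c["img"][80:280,250:500,::-1];cv2.imwrite("pics/s6.png",cv2.resize(i,None,fx=3,fy=3))
s=ctrl.sense();print(s['tcp_pos'],s['wrist_force'])
from path import *
cmd=np.array([.48039+3.53*.025,-.07389-2.31*.025]);print(cmd)
rows(cmd,314.5,325,4)
E
```

```text
[ 0.56915486 -0.1316442   0.30842365] [-3.12681962 -1.89292303  1.63737606]
[ 0.56864 -0.13164]
{"tx": -0.13, "ty": 0.03}, {"tx": -0.27, "ty": 0.08}, {"tx": -0.41, "ty": 0.13}, {"tx": -0.56, "ty": 0.21}, 
end cmd 325
```

View pics/s6.png

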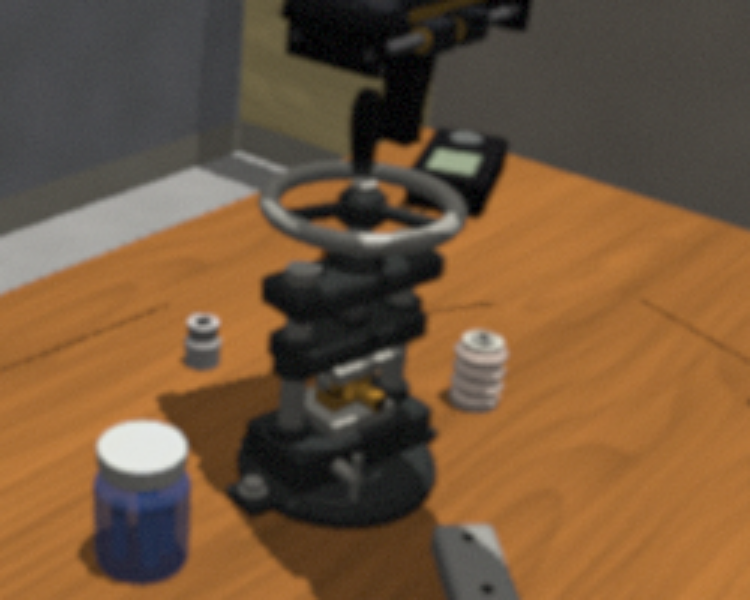

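The handle is at (370,130) and started at (330,130), so it's short of home as planned. I'll push it a little further, then back off to measure.

move_arm:
  increments:
    - {"claw": 0, "tx": -0.13, "ty": 0.03, "tz": 0, "roll": 0}
    - {"claw": 0, "tx": -0.27, "ty": 0.08, "tz": 0, "roll": 0}
    - {"claw": 0, "tx": -0.41, "ty": 0.13, "tz": 0, "roll": 0}
    - {"claw": 0, "tx": -0.56, "ty": 0.21, "tz": 0, "roll": 0}
    - {"claw": 0, "tx": -0.56, "ty": 0.21, "tz": 0, "roll": 0}
    - {"claw": 0, "tx": -0.4, "ty": 0, "tz": 0, "roll": 0}
    - {"claw": 0, "tx": -0.1, "ty": -0.6, "tz": 0, "roll": 0}
    - {"claw": 0, "tx": -0.1, "ty": -0.6, "tz": 0, "roll": 0}
    - {"claw": 0, "tx": -0.1, "ty": -0.6, "tz": 0, "roll": 0}

```text
clock: 13.95
tcp_pos: [0.5707, -0.1467, 0.3085]
ee_rot: [3.141, 0.0, 3.14]
wrist_force: [-0.3, -0.2, -0.5]
width: 0.006
```

```bash
cat > meas.py <<'E'
from h import *
import sys
def ang(W,img,zlo,zhi,C):
    z=W[...,2]
    m=(z>zlo)&(z<zhi)&(np.hypot(W[...,0]-C[0],W[...,1]-C[1])<.085)&(img.max(-1)<90)
    n,L,S,_=cv2.connectedComponentsWithStats(m.astype(np.uint8))
    for k in range(1,n):
        if S[k,4]>25:
            q=W[L==k];v=q[:,:2].mean(0)-C
            print(S[k].tolist(),q.mean(0).round(4),"ang %.2f r %.4f"%(np.degrees(np.arctan2(v[1],v[0])),np.hypot(*v)))
Cs={"side":np.array([.5478,-.0644]),"top":np.array([.5489,-.0688])}
for n in sys.argv[2:]:
    d=np.load(n+"0.npz");print(n,"start");ang(d["W"],d["img"],.24,.28,Cs[n])
    c=ctrl.read_camera(n);W=pts(c);print(n,"now");ang(W,c["img"],.244,.284,Cs[n])
    np.savez(f"{n}_{sys.argv[1]}.npz",W=W,img=c["img"])
    y,x=(80,250) if n=="side" else (100,280)
    cv2.imwrite(f"pics/{n}_{sys.argv[1]}.png",cv2.resize(c["img"][y:y+200,x:x+250,::-1],None,fx=3,fy=3))
print(ctrl.sense()["tcp_pos"],ctrl.sense()["wrist_force"])
E
python3 meas.py a side top
```

```text
side start
[355, 111, 11, 16, 155] [ 0.5999 -0.092   0.2559] ang -27.87 r 0.0590
side now
[381, 104, 13, 21, 210] [ 0.568  -0.137   0.2646] ang -74.42 r 0.0754
[360, 109, 11, 16, 158] [ 0.5944 -0.1002  0.2598] ang -37.54 r 0.0587
top start
[396, 162, 16, 15, 179] [ 0.6017 -0.0961  0.2644] ang -27.36 r 0.0594
top now
[409, 171, 10, 9, 64] [ 0.5919 -0.108   0.2712] ang -42.35 r 0.0582
[ 0.57084006 -0.14639558  0.30851929] [-0.23638424 -0.19670835  0.71203528]
```

View pics/side_a.png

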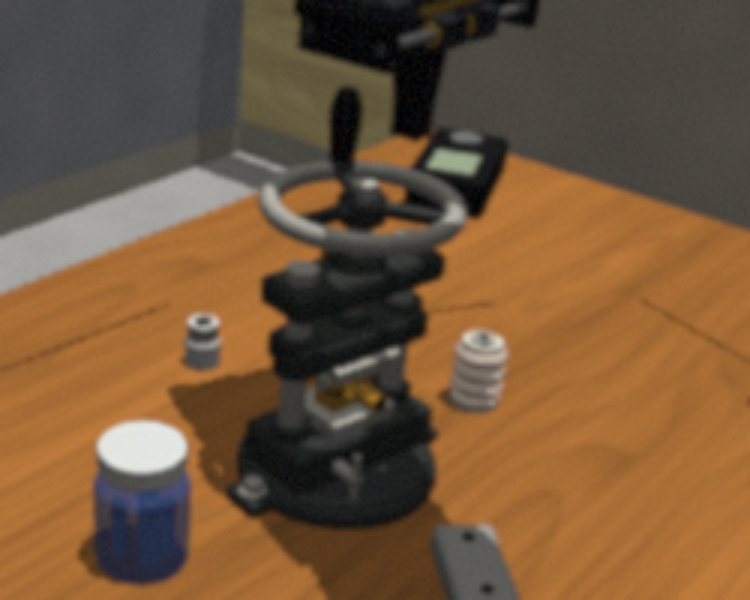

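The handle is at about (345,125), at -37.5° against -27.9° at the start, so about 9.7° is left. I'll make the last push slowly and slightly short.

```bash
python3 - <<'E'
from path import *
rows(np.array([.57114,-.14664]),320,334,8)
E
```

```text
{"tx": -0.25, "ty": 0.71}, {"tx": -0.33, "ty": 0.74}, {"tx": -0.42, "ty": 0.78}, {"tx": -0.50, "ty": 0.83}, {"tx": -0.58, "ty": 0.88}, {"tx": -0.66, "ty": 0.93}, {"tx": -0.74, "ty": 0.99}, {"tx": -0.82, "ty": 1.06}, 
end cmd 334
```

move_arm:
  increments:
    - {"claw": 0, "tx": -0.1, "ty": 0.35, "tz": 0, "roll": 0}
    - {"claw": 0, "tx": -0.25, "ty": 0.71, "tz": 0, "roll": 0}
    - {"claw": 0, "tx": -0.42, "ty": 0.78, "tz": 0, "roll": 0}
    - {"claw": 0, "tx": -0.5, "ty": 0.83, "tz": 0, "roll": 0}
    - {"claw": 0, "tx": -0.58, "ty": 0.88, "tz": 0, "roll": 0}
    - {"claw": 0, "tx": -0.66, "ty": 0.93, "tz": 0, "roll": 0}
    - {"claw": 0, "tx": -0.74, "ty": 0.99, "tz": 0, "roll": 0}
    - {"claw": 0, "tx": -0.82, "ty": 1.06, "tz": 0, "roll": 0}
    - {"claw": 0, "tx": -0.82, "ty": 1.06, "tz": 0, "roll": 0}
    - {"claw": 0, "tx": -0.7, "ty": 0.8, "tz": 0, "roll": 0}
    - {"claw": 0, "tx": -0.4, "ty": 0.3, "tz": 0, "roll": 0}
    - {"claw": 0, "tx": -0.4, "ty": 0.3, "tz": 0, "roll": 0}
    - {"claw": 0, "tx": -0.4, "ty": 0.3, "tz": 0, "roll": 0}

```text
clock: 15.68
tcp_pos: [0.5807, -0.1391, 0.3086]
ee_rot: [3.141, 0.0, 3.14]
wrist_force: [0.4, 0.0, 0.1]
width: 0.006
```

```bash
python3 meas.py b side top
```

```text
side start
[355, 111, 11, 16, 155] [ 0.5999 -0.092   0.2559] ang -27.87 r 0.0590
side now
[375, 104, 15, 20, 251] [ 0.5767 -0.1317  0.2648] ang -66.75 r 0.0733
[356, 109, 11, 16, 159] [ 0.5994 -0.0932  0.2601] ang -29.18 r 0.0591
top start
[396, 162, 16, 15, 179] [ 0.6017 -0.0961  0.2644] ang -27.36 r 0.0594
top now
[403, 164, 11, 13, 119] [ 0.5999 -0.1002  0.2719] ang -31.58 r 0.0599
[ 0.58085742 -0.13885133  0.30854887] [-7.79529893e-05 -4.76136077e-01 -3.65030829e-01]
```

View pics/top_b.png

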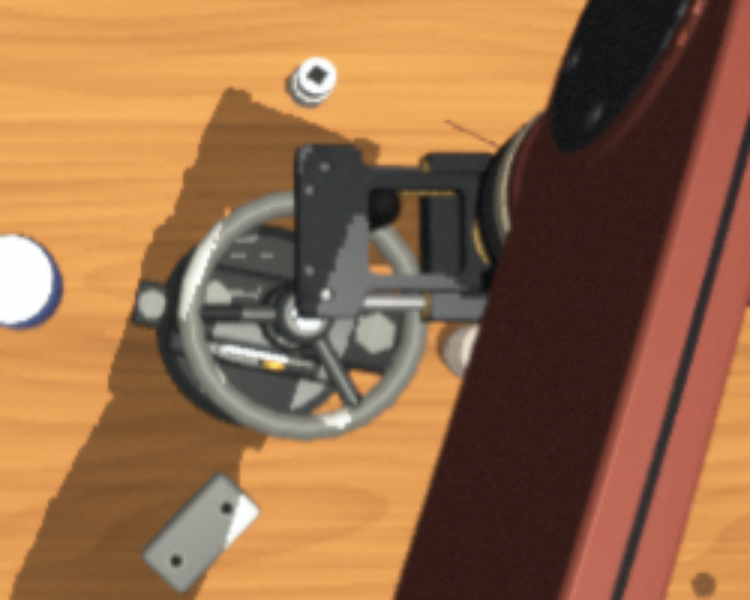

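The top view shows the handle partly hidden by the gripper at (385,205), with the neighbouring things in place. By the side camera it's 1.3° short, so one more small push and then I'll retreat for a clear look.

```bash
python3 - <<'E'
from path import *
rows(np.array([.58114,-.13914]),330,335.2,4)
E
```

```text
{"tx": -0.26, "ty": 0.63}, {"tx": -0.33, "ty": 0.68}, {"tx": -0.39, "ty": 0.74}, {"tx": -0.46, "ty": 0.80}, 
end cmd 335.2
```

move_arm:
  increments:
    - {"claw": 0, "tx": -0.15, "ty": 0.35, "tz": 0, "roll": 0}
    - {"claw": 0, "tx": -0.26, "ty": 0.63, "tz": 0, "roll": 0}
    - {"claw": 0, "tx": -0.33, "ty": 0.68, "tz": 0, "roll": 0}
    - {"claw": 0, "tx": -0.39, "ty": 0.74, "tz": 0, "roll": 0}
    - {"claw": 0, "tx": -0.46, "ty": 0.8, "tz": 0, "roll": 0}
    - {"claw": 0, "tx": -0.46, "ty": 0.8, "tz": 0, "roll": 0}
    - {"claw": 0, "tx": -0.3, "ty": 0.5, "tz": 0, "roll": 0}
    - {"claw": 0, "tx": 0, "ty": 0, "tz": 0, "roll": 0}
    - {"claw": 0, "tx": 0, "ty": -0.2, "tz": -1, "roll": 0}
    - {"claw": 0, "tx": 0, "ty": -0.2, "tz": -2.2, "roll": 0}
    - {"claw": 0, "tx": 0, "ty": -0.2, "tz": -3.2, "roll": 0}
    - {"claw": 0, "tx": 0, "ty": -1.5, "tz": -3.2, "roll": 0}
    - {"claw": 0, "tx": 0, "ty": -3, "tz": -3.2, "roll": 0}
    - {"claw": 0, "tx": 0, "ty": -4.5, "tz": -3.2, "roll": 0}
    - {"claw": 0, "tx": 0, "ty": -6, "tz": -3.2, "roll": 0}
    - {"claw": 0, "tx": 0, "ty": -7, "tz": -3.2, "roll": 0}
    - {"claw": 0, "tx": 0, "ty": -7, "tz": -3.2, "roll": 0}
    - {"claw": 0, "tx": 0, "ty": -7, "tz": -3.2, "roll": 0}

```text
clock: 18.02
tcp_pos: [0.5806, -0.3135, 0.3884]
ee_rot: [3.141, -0.0, 3.141]
wrist_force: [0.8, -0.7, 0.0]
width: 0.002
```

```bash
python3 meas.py c side top
```

```text
side start
[355, 111, 11, 16, 155] [ 0.5999 -0.092   0.2559] ang -27.87 r 0.0590
side now
[356, 109, 11, 17, 157] [ 0.5993 -0.0928  0.2601] ang -28.85 r 0.0588
top start
[396, 162, 16, 15, 179] [ 0.6017 -0.0961  0.2644] ang -27.36 r 0.0594
top now
[397, 162, 17, 15, 193] [ 0.6012 -0.0974  0.2682] ang -28.69 r 0.0596
[ 0.58081988 -0.31293294  0.38868194] [0.22228105 0.04719242 0.86247291]
```

View pics/top_c.png

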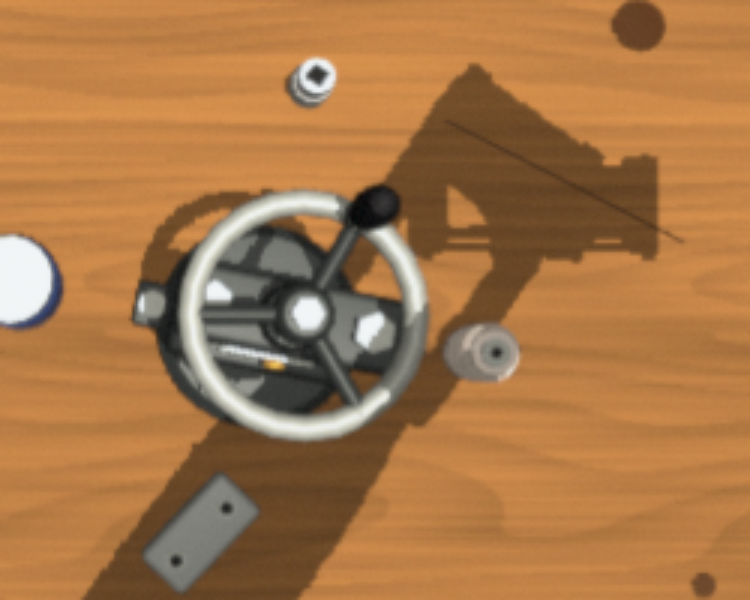

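View pics/side_c.png

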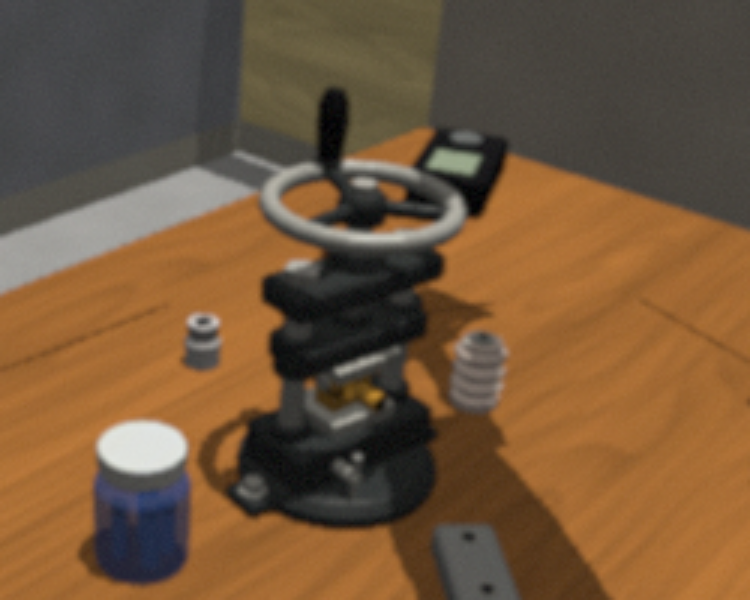

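Both views are clear now: the handle is at (375,205) in the top crop and (333,130) in the side crop, about 1° short of its start and about 4 mm higher. The clamp stands on the lower jaw at (350,395), and the neighbouring things haven't moved. I'll check the neighbours numerically and hand in.

```bash
python3 - <<'E'
from h import *
a=np.load("top0.npz")["W"];b=np.load("top_c.npz")["W"]
for n,(x,y) in dict(jar=(.574,.102),anode=(.401,-.026),socket=(.724,-.107),standoff=(.53,-.22)).items():
    r=[]
    for W in(a,b):
        m=(np.hypot(W[...,0]-x,W[...,1]-y)<.05)&(W[...,2]>.018)&(W[...,2]<.1)
        if n=="standoff":m&=W[...,1]<-.195
        r.append(W[m].mean(0))
    print(n,(1000*(r[1]-r[0])).round(1))
s=ctrl.sense();print(s['clock'],s['wrist_force']);print(ctrl.job_done())
E
```

```text
jar [-0.  -0.  -0.1]
anode [ 0.1 -0.1 -0.1]
socket [0.1 0.  0.3]
standoff [ 0.  -0.2  0.3]
18.125 [0.22228105 0.04719242 0.86247291]
the job is handed in; nothing more can be done
None
```

I pushed the handle once round anticlockwise with the outside of the closed fingers, without gripping it. Forces read about 5–7 N at the checks between moves. I then backed off, lifted clear and handed the job in at 18.1 s.

**Last checks:**
- **Turn:** the handle reads about 1° short of its start. The side camera gives -28.9° against -27.9° before, and the top camera -28.7° against -27.4°. I left this small shortfall uncorrected.
- **Rise:** the handle is about 4 mm higher, as expected for one turn.
- **Clamp:** it still stands on the lower jaw, checked by eye in the side view only. I did not measure the gap above it.
- **Things around the vise:** the jar, anode, socket and standoff are within 0.3 mm of where they were.
- **Robot:** it is clear of everything, and the wrist force is near zero.

One mid-course top-camera reading disagreed with the side camera by about 2–3° because the gripper partly hid the handle. The two agreed once the arm was out of the way.

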